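# Scrape the saucer shards off the serving board

## Task

A saucer has broken on the wooden serving board. Take the scraper block from its cork mat, hold its rubber foot flat on the board and wipe all five shards over the open end into the blue basket, without touching the sharp shards with the fingers and without moving the basket or disturbing the cup and the jar standing near. Then stand the scraper back upright, wholly on the cork mat and lengthwise along it, and let go.

Things in the scene. Friction and masses are not known exactly. Their poses are not given: they have to be found in the camera images.
- board: brown wooden serving board, 220 (x) x 144 (y) mm, fixed. Origin on the worktop under its centre, z up; top surface 70 mm, underside 52 mm above it. Dark rails on both long sides rise 12 mm over the surface, 116 mm apart inside (faces at y = +-58), full length; short ends open. Shards start with centres at x = -46 to +75 mm and leave along +x (roughly the robot's right, -y)
- board_end (a point): middle of the board's open end over the basket, on the top surface: 110 mm from the board's centre along the board's +x; shards are wiped over this edge
- basket: pale blue open basket, 143 (its x) x 88 (its y) x 48 mm high, loose, 0.15 kg; inside 128 x 74 mm, floor 2 mm thick. Origin under its centre. It stands on the worktop with its long side across the board's +x end, centre about 135 mm from the board's origin; the board overhangs its near wall, reaching about 12 mm over the inside
- scraper: scraper block: pale wood, black rubber foot, 0.15 to 0.27 kg. Origin under its centre. 100 mm long (its y), 70 high (z). Foot 34 mm thick (x), 10 high; then 28 thick up to 25 mm; above, from 25 to 70 mm, the grip is 24 mm thick with flat sides facing +-x. Stands by itself on its foot, at the start upright on the mat
- mat: cork mat, 80 (x) x 150 (y) x 4 mm, fixed to the worktop, the place of the scraper. Origin under its centre, top 4 mm above it. The scraper stands along it, scraper y along mat y (either way round)
- shard_0: white ceramic shard with a blue stripe, about 23 x 16 x 8 mm, 12 g, lying loose on the board at the start. Origin under its centre
- shard_1: white ceramic shard with a blue stripe, about 23 x 16 x 8 mm, 12 g, lying loose on the board at the start. Origin under its centre
- shard_2: white ceramic shard with a blue stripe, about 23 x 16 x 8 mm, 12 g, lying loose on the board at the start. Origin under its centre
- shard_3: white ceramic shard with a blue stripe, about 23 x 16 x 8 mm, 12 g, lying loose on the board at the start. Origin under its centre
- shard_4: white ceramic shard with a blue stripe, about 23 x 16 x 8 mm, 12 g, lying loose on the board at the start. Origin under its centre
- cup: patterned white and green cup, 65 mm across, 78 mm high, loose, standing near the front edge of the worktop; leave alone. Origin under its centre
- spice: glass jar with a dark lid, 48 mm across, 70 mm high, loose, standing to the right of the mat; leave alone. Origin under its centre

How it is judged:
By the outcome, as a careful person would: the job done as asked, in the order asked, and still so for the second after the job is handed in, with the robot touching nothing.
It also fails if it takes over 58 s, if anything falls off the work surface, if the arm or the gripper's body presses on something with over 40 N, if the wrist force passes 120 N, or if a joint passes its speed limit or range.

## Robot

A 6-joint arm with a two-finger parallel gripper is mounted at the origin on a cart in front of the work surface, level with it; the furniture and walls round the work are solid. World frame = base frame: x ahead of the robot, y to its left, z up, the work surface at z = 0. Lengths are in m, angles in rad, forces in N, time in s.
With the tool pointing down it reaches from about 0.425 to 0.95 m from the base axis. Payload 3.5 kg.
Tool frame: the origin (TCP) lies midway between the tips of the shut fingers; the grasp point (between the pads) lies 19 mm behind it; z points along the fingers, y is the line along which they close (so a half turn about z gives the same grasp; the last joint's range is limited). The gripper opens to 85 mm and grips with 20 to 120 N. Pads are 22 mm wide; open, the fingers measure 114 mm over their backs; the gripper's body (76 mm by 85 mm) begins 54 mm behind the grasp point. The pads swing forward as they close: fully open they stand 13 mm farther back than shut.
Start: joints at [-1.314, 0.286, 1.577, -0, 1.279, -0.15], TCP at [0.267, -0.62, 0.231] pointing down, gripper open.
Joint ranges: [-2.77, 2.77], [-0.9, 2.22], [0.21, 2.48], [-1.53, 4.67], [0.24, 2.81], [-2.84, 2.84]. Speed limits (rad/s): [2.79, 2.79, 3.14, 3.14, 3.14, 3.14].

## Interface

Orientations are given as a unit quaternion [x, y, z, w].
In Python, from plant import get_state, read_camera, ctrl gives the robot as it stands.
- The arm moves only by the shell command python3 -m crank 'ROWS' [FORCE]. ROWS is JSON, a list of rows, each a list of 3 entries, a list of its own where there are three numbers: the shift along the tool's x, y, z in mm, then the turn about the tool's z in degrees, then the closure in counts, from 0 (fully open) to 255 (shut). In form: [[[tx, ty, tz], yaw, claw], ...]. A call has 1 to 10 rows; each row is the pose to reach, as a shift and turn from the pose commanded when the call began, along the tool's axes at that moment; what a row does not reach only later rows make up. A row lasts 1/10 s, in which the tool goes at most 50 mm and 8.59 degrees, less where a joint would pass 70% of its speed; a pose out of reach is approached as far as the arm can. A call with a gripper value outside its range is refused whole. The fingers move at their own pace and stop on an object; FORCE is the grip in N (left out, the last holds). Time passes only in rows, so rows that repeat a pose let the fingers close. It gives the time, the measured TCP pose, the force, the opening and the grip force at its end, in the units of the state.
- get_state(): the state, without advancing time (a new reading comes with each control period).
- read_camera(name): name is "scene" or "top" or "wrist"; returns a dict with "frame" (400x640x3 uint8, blue, green, red), "range_z" (400x640 float32, m along the optical axis (not along the pixel's ray), 0 where there is no reading), "vfov" (degrees; the focal length in pixels is half the picture's height over the tangent of half this angle, whatever the lens; pixels are square), "cx", "cy" (the principal point, pixels), "origin" and "orientation" of the camera in the world. Camera axes: x right, y down, z forward; pixel columns grow to the right and rows downward; lengths in m; the calibration is good to about 2 mm. A picture is of the moment at which its call begins.
- ctrl.sign_off(): hands the job in; it is judged then, once.
The state is a dict: "time": time; "qpos": joint angles; "dq": joint speeds; "joint_efforts": joint torques, N m; "eef_pos": TCP position; "tcp_rot": TCP orientation; "contact_force": force on the tool from outside, world axes, zero at the start; "wrist_torque": the same for the moment, N m; "opening": opening from 0.0 (shut) to 1.0 (fully open); "finger_force": force on a finger pad.
Only numpy, scipy, OpenCV 4.12 (cv2) and the standard library are available. Lean on these libraries where they do the work, as an engineer would, in place of code of your own. Each camera call takes 0.05 s, during which the arm holds its last target. There are 200 camera calls.

## Working session

There is one attempt and no reset: what is moved stays moved. The work goes in short steps, Python scripts to look and compute and a shell command to move; the robot and the scene stay as the last step left them, time stands still between calls to the robot, and variables do not carry over. Pictures are saved under pics/ and viewed, at most 10 in all, crops included, and the job is handed in when it is done.

```bash
mkdir -p pics; ls; cat > h.py <<'E'
import numpy as np,cv2
from plant import get_state,read_camera,ctrl
from scipy.spatial.transform import Rotation as R
def cam(n):
    c=read_camera(n); c['f']=200/np.tan(np.radians(c['vfov'])/2)
    o=np.array(c['orientation']); c['R']=R.from_quat(o).as_matrix() if o.size==4 else o.reshape(3,3)
    c['o']=np.array(c['origin']); return c
def plane(c,uv,z):
    uv=np.atleast_2d(uv).astype(float)
    d=np.c_[(uv[:,0]-c['cx'])/c['f'],(uv[:,1]-c['cy'])/c['f'],np.ones(len(uv))]@c['R'].T
    return c['o']+d*((z-c['o'][2])/d[:,2])[:,None]
def cloud(c):
    v,u=np.mgrid[:400,:640]; z=c['range_z']
    p=np.stack([(u-c['cx'])/c['f']*z,(v-c['cy'])/c['f']*z,z],-1)@c['R'].T+c['o']
    p[z==0]=np.nan; return p
E
python3 - <<'E'
from h import *
for n in ['scene','top','wrist']:
    c=cam(n); cv2.imwrite(f'pics/{n}0.png',c['frame']); print(n,c['o'],c['R'].round(3).tolist(),c['f'],c['cx'],c['cy'])
    np.savez(f'{n}0.npz',**{k:c[k] for k in['frame','range_z','f','R','o','cx','cy']})
s=get_state(); print(s)
print(R.from_quat(s['tcp_rot']).as_matrix().round(3))
E
```

```text
pics
scene [ 0.02933791 -0.93891562  0.4709534 ] [[0.826, -0.256, 0.503], [-0.564, -0.369, 0.739], [-0.004, -0.893, -0.449]] 371.0664355724248 318.7278687369331 200.92063908375997
top [ 0.37241397 -0.31673594  1.31172043] [[-0.013, -0.996, 0.086], [-1.0, 0.013, -0.002], [0.001, -0.086, -0.996]] 491.85048315989127 322.80760552202935 206.32944020057525
wrist [ 0.32582359 -0.59435563  0.37301613] [[0.395, -0.887, -0.237], [-0.918, -0.383, -0.1], [-0.002, 0.257, -0.966]] 353.3839912094676 320.2982203627295 199.851923319455
{'time': 0.15, 'qpos': array([-1.31401380e+00,  2.87040363e-01,  1.57782852e+00, -1.72766301e-05,
        1.27862025e+00, -1.50010018e-01]), 'dq': array([ 1.78149049e-03, -3.42638147e-03, -4.12992045e-03,  2.53335625e-04,
       -7.81688002e-06, -1.47896304e-03]), 'joint_efforts': array([ 1.23430465e-03, -4.06605864e+01, -2.93140769e+01, -9.59373824e-05,
        3.98402859e-03, -1.64158172e-05]), 'eef_pos': array([ 0.26696011, -0.61940879,  0.2302194 ]), 'tcp_rot': array([ 9.79385247e-01,  2.01999103e-01, -5.88570867e-05, -9.46449203e-04]), 'contact_force': array([0.24670092, 0.02898178, 0.24248407]), 'wrist_torque': array([-0.04151057,  0.02877849, -0.00566088]), 'finger_force': 0.0, 'opening': 0.9999610232317616}
[[ 0.918  0.396 -0.   ]
 [ 0.396 -0.918  0.002]
 [ 0.    -0.002 -1.   ]]
```

View pics/top0.png

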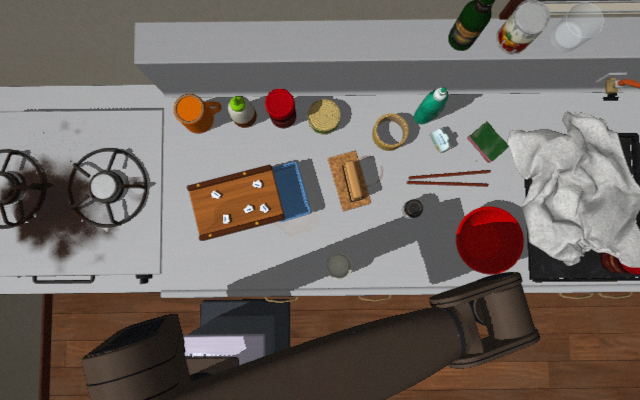

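View pics/scene0.png

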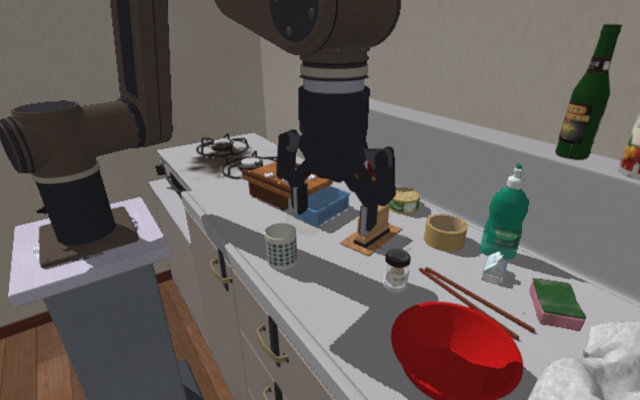

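The top view shows the board at about (237,202) with its shards at (216,194), (257,184), (226,219), (249,209) and (263,209). The basket is at (293,190), the mat and scraper at (350,180), the cup at (338,266) and the jar at (413,208). The scene view agrees with this.

```bash
cat > m.py <<'E'
from h import *
c=cam('top'); P=cloud(c); f=c['frame']; hsv=cv2.cvtColor(f,cv2.COLOR_BGR2HSV)
v,u=np.mgrid[:400,:640]
def box(a,b,cc,d): return (u>=a)&(u<=b)&(v>=cc)&(v<=d)
def rect(m,z,name):
    m=m.astype(np.uint8); n,l,st,ce=cv2.connectedComponentsWithStats(m); i=1+np.argmax(st[1:,4])
    vv,uu=np.where(l==i); p=plane(c,np.c_[uu,vv],z)[:,:2].astype(np.float32)
    r=cv2.minAreaRect(p*1000); print(name,st[i,4],'c',np.round(r[0],1),'size',np.round(r[1],1),'ang',round(r[2],1)); return l==i
H,S,V=hsv[...,0],hsv[...,1],hsv[...,2]
Z=P[...,2]
b=box(180,320,140,260)
rect(b&(Z>0.055)&(H<25)|b&(Z>.062),0.076,'board')
rect(box(265,325,140,240)&(H>95)&(H<120)&(S>100)&(Z>.035),0.048,'basket')
M=box(320,380,140,220)
rect(M&(H<25)&(S>60)&(Z<.03),0.004,'mat')
rect(M&(Z>.05)&(Z<.1),0.074,'scrapertop')
rect(box(315,365,245,290)&(Z>.05)&(Z<.12),0.078,'cup')
rect(box(395,430,190,225)&(Z>.05)&(Z<.1),0.07,'jar')
w=b&(S<60)&(V>150)&(Z>.055)
n,l,st,ce=cv2.connectedComponentsWithStats(w.astype(np.uint8))
for i in range(1,n):
    if st[i,4]>4: print('shard',st[i,4],ce[i].round(1),plane(c,ce[i],.078)[0].round(4))
E
python3 m.py; python3 - <<'E'
import cv2
f=cv2.imread('pics/top0.png')[140:230,180:385]
cv2.imwrite('pics/crop1.png',cv2.resize(f,None,fx=3.9,fy=3.9,interpolation=cv2.INTER_CUBIC))
E
```

```text
board 4989 c [492.6 -98.3] size [146.  221.5] ang 13.9
basket 268 c [ 525.1 -235.5] size [141.8  71.7] ang 15.3
mat 1224 c [ 555.2 -390.8] size [149.5  80.4] ang 15.4
scrapertop 385 c [ 547.4 -396.9] size [99.2 25.8] ang 12.2
cup 144 c [ 330.  -357.3] size [63.1 63.5] ang 25.7
jar 273 c [ 471.8 -548.1] size [45.8 43.2] ang 89.3
shard 47 [256.9 183.8] [ 0.5388 -0.1538  0.078 ]
shard 45 [215.1 194.7] [ 0.5123 -0.0483  0.078 ]
shard 45 [248.1 208.6] [ 0.476  -0.1317  0.078 ]
shard 44 [263.2 208.1] [ 0.4768 -0.1696  0.078 ]
shard 47 [225.5 218.8] [ 0.4511 -0.0748  0.078 ]
```

View pics/crop1.png

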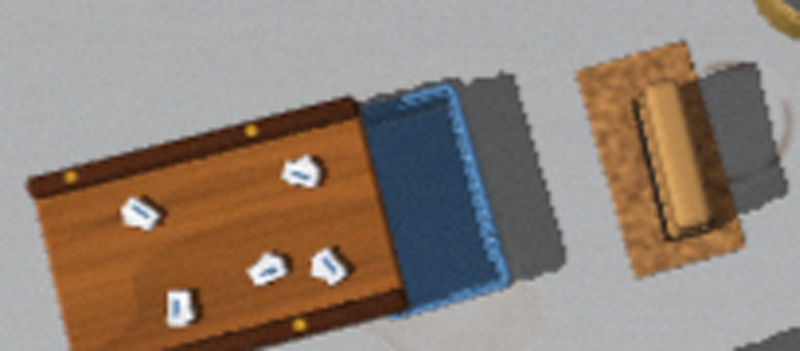

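View pics/wrist0.png

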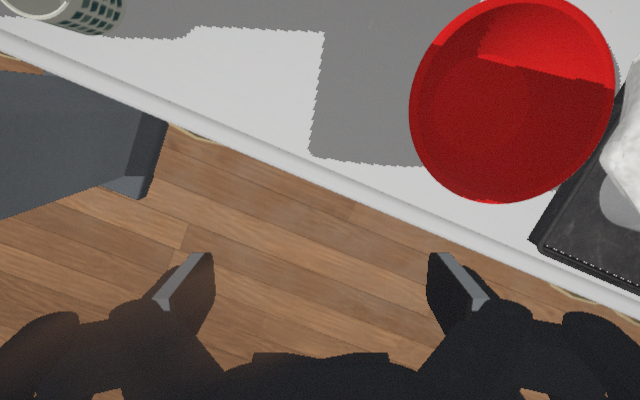

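Measurements (mm, degrees): board centre (493,-98) with +x along (0.24,-0.97), and scraper at (547,-397) with its length at 12.2°. The mat's long axis is at 15.4°. I'll move above the scraper with the gripper aligned.

```bash
python3 -m crank '[[[345,-93,70],11,0],[[345,-93,70],11,0],[[345,-93,70],11,0],[[345,-93,70],11,0],[[345,-93,70],11,0],[[345,-93,70],11,0],[[345,-93,70],11,0],[[345,-93,70],11,0],[[345,-93,70],11,0],[[345,-93,70],11,0]]' 40
cat > look.py <<'E'
import sys
from h import *
c=cam('wrist'); cv2.imwrite(f'pics/{sys.argv[1]}.png',c['frame']); np.savez('w.npz',**{k:c[k] for k in['frame','range_z','f','R','o','cx','cy']})
s=get_state(); M=R.from_quat(s['tcp_rot']).as_matrix(); print(s['eef_pos'].round(4),M.round(3).tolist(),'angx',np.degrees(np.arctan2(M[1,0],M[0,0])).round(2))
P=cloud(c);Z=P[...,2];hsv=cv2.cvtColor(c['frame'],cv2.COLOR_BGR2HSV)
m=((Z>.066)&(Z<.082)&(np.hypot(P[...,0]-.547,P[...,1]+.397)<.08)).astype(np.uint8)
p=P[m>0][:,:2]; print('scraper top',len(p),cv2.minAreaRect((p*1000).astype(np.float32)))
m=((Z>-.004)&(Z<.01)&(hsv[...,0]<25)&(hsv[...,1]>70)&(np.hypot(P[...,0]-.555,P[...,1]+.391)<.1)).astype(np.uint8)
p=P[m>0][:,:2]; print('mat',len(p),cv2.minAreaRect((p*1000).astype(np.float32)))
E
python3 look.py w1
```

```text
time: 1.2
eef_pos: [0.5466, -0.3986, 0.1614]
tcp_rot: [0.994, 0.107, -0.0, 0.0]
contact_force: [-0.8, -0.5, 0.3]
opening: 0.997
finger_force: 0.0
[ 0.5463 -0.3993  0.1617] [[0.977, 0.212, -0.0], [0.212, -0.977, -0.001], [-0.0, 0.001, -1.0]] angx 12.24
scraper top 4779 ((549.2732543945312, -398.98480224609375), (96.1187744140625, 24.01833724975586), 12.52489948272705)
mat 10535 ((546.7314453125, -393.52850341796875), (164.6660614013672, 79.54029846191406), 15.353973388671875)
```

View pics/w1.png

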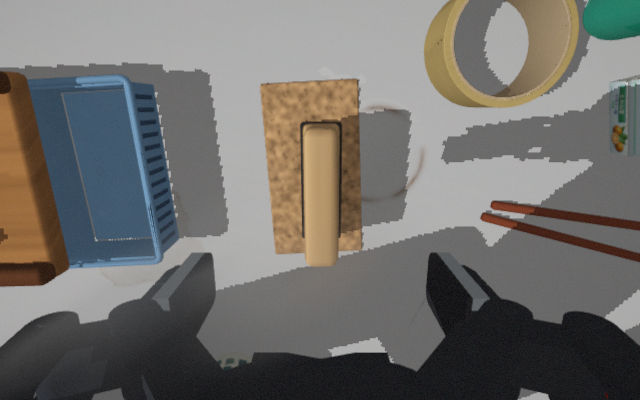

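The wrist view shows the scraper from (320,125) to (320,265), centred between the fingers. I'll go down and grip.

```bash
python3 -m crank '[[[2,0,45],0,0],[[2,0,90],0,0],[[2,0,115],0,0],[[2,0,131],0,0],[[2,0,131],0,255],[[2,0,131],0,255],[[2,0,131],0,255],[[2,0,131],0,255],[[2,0,131],0,255],[[2,0,131],0,255]]' 70
python3 -m crank '[[[0,0,0],0,255],[[0,0,0],0,255]]'
```

```text
time: 2.25
eef_pos: [0.5503, -0.3985, 0.0327]
tcp_rot: [0.994, 0.107, 0.001, 0.001]
contact_force: [0.4, -0.5, 5.4]
opening: 0.273
finger_force: 69.6
time: 2.45
eef_pos: [0.5503, -0.3986, 0.0327]
tcp_rot: [0.994, 0.107, 0.001, 0.001]
contact_force: [-0.4, -0.2, 5.7]
opening: 0.273
finger_force: 69.6
```

Gripped. Now lift and carry it to the far (-x) end of the board, staying high.

```bash
python3 -m crank '[[[0,0,-20],0,255],[[0,0,-60],0,255],[[0,0,-100],0,255],[[0,0,-125],0,255],[[1,-30,-125],0,255],[[2,-70,-125],0,255],[[3,-110,-125],0,255],[[3,-150,-125],0,255],[[3,-190,-125],0,255],[[4,-230,-125],-1,255]]'
python3 -m crank '[[[0,-40,0],-1,255],[[0,-80,0],-1,255],[[1,-120,0],-1,255],[[1,-150,0],-1,255],[[1,-163,0],-1,255],[[1,-163,0],-1,255],[[1,-163,0],-1,255]]'
cat > b.py <<'E'
import sys
from h import *
s=get_state(); M=R.from_quat(s['tcp_rot']).as_matrix(); T=s['eef_pos']; print(T.round(4),'angx',np.degrees(np.arctan2(M[1,0],M[0,0])).round(2),'tilt',M[:2,2].round(4))
for n in ['top','wrist']:
    c=cam(n); cv2.imwrite(f'pics/{sys.argv[1]}_{n}.png',c['frame'])
    P=cloud(c);Z=P[...,2];hsv=cv2.cvtColor(c['frame'],cv2.COLOR_BGR2HSV);S,V=hsv[...,1],hsv[...,2]
    # rails: points z .077-.087 dark; fit in board frame
    a=np.radians(13.9); bx=np.array([np.sin(a),-np.cos(a)]); by=np.array([np.cos(a),np.sin(a)])
    q=P[...,:2]-np.array([.4926,-.0983]); X=q@bx; Y=q@by
    rail=(abs(X)<.1)&(abs(abs(Y)-.065)<.012)&(abs(Z-.082)<.005)&(V<110)
    for sg in (1,-1):
        m=rail&(Y*sg>0)
        if m.sum()>20:
            k=np.polyfit(X[m],Y[m],1); print(n,'rail',sg,m.sum(),'mid y',(1e3*k[1]).round(1),'slope deg',np.degrees(k[0]).round(2),'Z',np.median(Z[m]).round(4))
    sh=((abs(X)<.13)&(abs(Y)<.06)&(Z>.05)&(Z<.1)&(S<60)&(V>150)).astype(np.uint8)
    k,l,st,ce=cv2.connectedComponentsWithStats(sh)
    for i in range(1,k):
        if st[i,4]>8: print(n,'shard',st[i,4],(1e3*X[l==i].mean()).round(),(1e3*Y[l==i].mean()).round(),'minX',(1e3*X[l==i].min()).round())
    d=T[:2]-np.array([.4926,-.0983]); print('tcp in board',(1e3*d@bx).round(1),(1e3*d@by).round(1))
E
python3 b.py b1
```

```text
time: 3.45
eef_pos: [0.5026, -0.1699, 0.1543]
tcp_rot: [0.993, 0.116, -0.001, -0.001]
contact_force: [1.1, -0.1, -1.9]
opening: 0.267
finger_force: 69.3
time: 4.15
eef_pos: [0.4676, -0.0137, 0.1552]
tcp_rot: [0.992, 0.125, 0.0, 0.0]
contact_force: [0.5, -1.2, -2.3]
opening: 0.273
finger_force: 69.3
[ 0.4676 -0.0137  0.1552] angx 14.33 tilt [ 0.0001 -0.0007]
top rail 1 375 mid y 64.6 slope deg 0.0 Z 0.0822
top rail -1 400 mid y -65.0 slope deg 0.04 Z 0.0822
top shard 24 33.0 -23.0 minX 29.0
top shard 46 66.0 -33.0 minX 56.0
tcp in board -88.1 -3.9
wrist rail 1 6541 mid y 64.1 slope deg 0.2 Z 0.0818
wrist rail -1 2563 mid y -61.1 slope deg -1.93 Z 0.0815
wrist shard 20 57.0 39.0 minX 57.0
wrist shard 289 33.0 -24.0 minX 27.0
wrist shard 761 64.0 -33.0 minX 55.0
tcp in board -88.1 -3.9
```

View pics/b1_wrist.png

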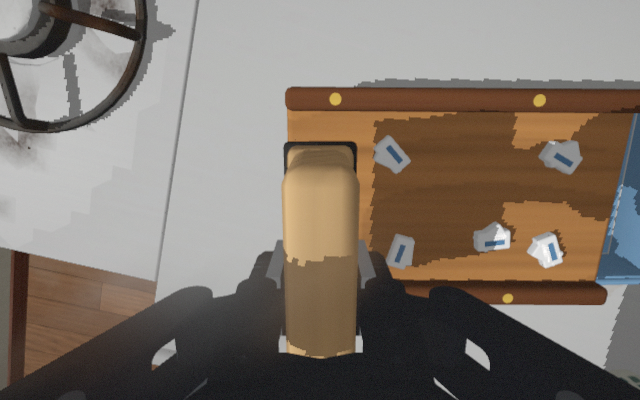

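The wrist view shows the foot at (320,145)–(320,185), clear of all the shards (nearest at (393,153) and (400,250)). The board pose is confirmed, with the tool 4 mm off centre. I'll lower it while watching the force.

```bash
python3 -m crank '[[[4,0,15],0,255],[[4,0,35],0,255],[[4,0,48],0,255],[[4,0,53],0,255],[[4,0,53],0,255],[[4,0,53],0,255]]' 90
python3 -m crank '[[[0,0,1],0,255],[[0,0,2],0,255],[[0,0,3],0,255],[[0,0,3],0,255]]'
```

```text
time: 4.85
eef_pos: [0.4719, -0.0125, 0.1029]
tcp_rot: [0.992, 0.124, 0.0, 0.0]
contact_force: [1.3, 0.7, -2.3]
opening: 0.27
finger_force: 89.4
time: 5.25
eef_pos: [0.4713, -0.0121, 0.0994]
tcp_rot: [0.992, 0.125, 0.0, 0.0]
contact_force: [-0.1, -0.1, -2.1]
opening: 0.265
finger_force: 89.4
```

```bash
python3 -m crank '[[[0,0,0.5],0,255],[[0,0,1],0,255],[[0,0,1],0,255]]'
python3 -m crank '[[[0,0,0.5],0,255],[[0,0,1],0,255],[[0,0,1],0,255]]'
```

```text
time: 5.55
eef_pos: [0.4714, -0.0121, 0.0988]
tcp_rot: [0.992, 0.125, -0.0, 0.0]
contact_force: [-1.9, 0.3, 1.0]
opening: 0.272
finger_force: 90.1
time: 5.85
eef_pos: [0.4714, -0.0121, 0.0987]
tcp_rot: [0.992, 0.125, -0.0, -0.0]
contact_force: [-6.0, 1.0, 8.3]
opening: 0.267
finger_force: 91.0
```

Pressing with about 10 N and centred between the rails. Start wiping slowly.

```bash
python3 -m crank '[[[0,4,0],0.5,255],[[0,12,0],0.5,255],[[0,20,0],0.5,255],[[0,28,0],0.5,255],[[0,36,0],0.5,255],[[0,44,0],0.5,255],[[0,52,0],0.5,255],[[-0.5,60,0],0.5,255],[[-0.5,68,0],0.5,255],[[-0.5,76,0],0.5,255]]'
python3 b.py b2
```

```text
time: 6.85
eef_pos: [0.4907, -0.0853, 0.0988]
tcp_rot: [0.993, 0.12, 0.001, -0.001]
contact_force: [-0.9, 5.2, 6.3]
opening: 0.27
finger_force: 90.8
[ 0.4907 -0.0853  0.0988] angx 13.76 tilt [0.002  0.0023]
top rail 1 216 mid y 65.2 slope deg -0.9 Z 0.0822
top rail -1 334 mid y -65.1 slope deg 0.09 Z 0.0822
top shard 24 62.0 36.0 minX 52.0
top shard 47 66.0 -33.0 minX 57.0
tcp in board -13.1 1.3
wrist rail 1 4602 mid y 64.3 slope deg 0.42 Z 0.0809
wrist rail -1 483 mid y -60.4 slope deg -0.44 Z 0.0805
wrist shard 1045 16.0 30.0 minX 7.0
wrist shard 1248 65.0 32.0 minX 53.0
wrist shard 395 35.0 -21.0 minX 27.0
wrist shard 362 66.0 -25.0 minX 58.0
tcp in board -13.1 1.3
```

View pics/b2_wrist.png

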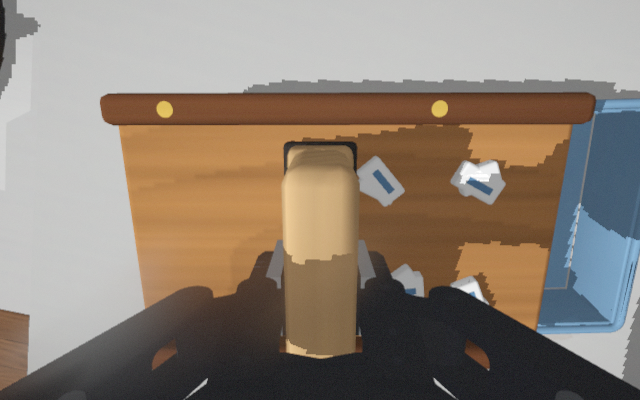

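The foot pushes the shard at (380,180), with nothing left behind. Contact is steady, so I'll continue to the end.

```bash
python3 -m crank '[[[0,6,0],0,255],[[-0.5,14,0],0,255],[[-0.5,22,0],0,255],[[-1,30,0],0,255],[[-1,38,0],0,255],[[-1,46,0],0,255],[[-1,54,0],0,255],[[-1,62,0],0,255],[[-1,70,0],0,255],[[-1,76,0],0,255]]'
python3 b.py b3
```

```text
time: 7.95
eef_pos: [0.5076, -0.1588, 0.0988]
tcp_rot: [0.993, 0.12, 0.001, -0.001]
contact_force: [-1.4, 6.4, 8.8]
opening: 0.273
finger_force: 91.0
[ 0.5076 -0.1588  0.0988] angx 13.76 tilt [0.0012 0.003 ]
top rail 1 69 mid y 65.5 slope deg -0.22 Z 0.0824
top rail -1 157 mid y -66.6 slope deg 1.36 Z 0.082
tcp in board 62.4 0.0
wrist rail 1 3934 mid y 64.1 slope deg 0.79 Z 0.0808
wrist rail -1 635 mid y -60.1 slope deg -0.43 Z 0.0794
wrist shard 1205 108.0 38.0 minX 95.0
wrist shard 1066 91.0 29.0 minX 82.0
wrist shard 302 95.0 -7.0 minX 86.0
wrist shard 130 112.0 -28.0 minX 107.0
tcp in board 62.4 0.0
```

```bash
python3 -m crank '[[[0,6,0],0,255],[[0,13,0],0,255],[[0,20,0],0,255],[[0,27,0],0,255],[[0,34,0],0,255],[[0,39,0],0,255],[[0,39,0],0,255],[[0,39,0],0,255],[[0,39,0],0,255]]'
python3 b.py b4
```

```text
time: 8.95
eef_pos: [0.5171, -0.1976, 0.0987]
tcp_rot: [0.993, 0.12, 0.001, 0.0]
contact_force: [-1.0, 2.9, 6.7]
opening: 0.271
finger_force: 90.8
[ 0.5171 -0.1976  0.0987] angx 13.79 tilt [0.0022 0.    ]
top rail 1 115 mid y 67.3 slope deg 2.51 Z 0.0823
top rail -1 67 mid y -73.9 slope deg 5.9 Z 0.0821
tcp in board 102.3 -0.1
wrist rail 1 4748 mid y 64.2 slope deg 0.18 Z 0.0812
wrist rail -1 1064 mid y -61.0 slope deg -1.18 Z 0.0803
tcp in board 102.3 -0.1
```

View pics/b4_wrist.png

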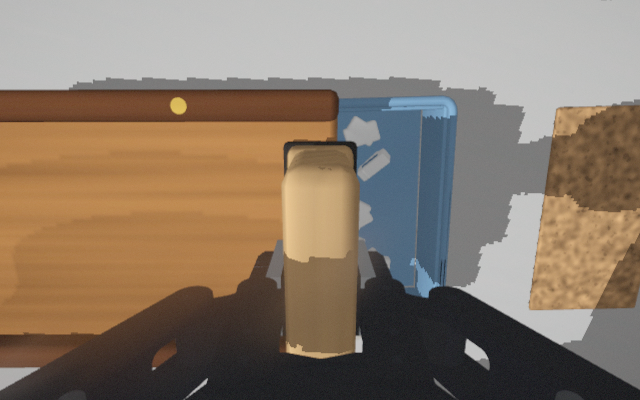

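The foot is past the edge. Shards lie in the basket at (362,130), (375,165) and (365,215), with the others hidden by the gripper. I'll lift and carry the scraper over the mat, then count the shards.

```bash
python3 -m crank '[[[0,0,-15],0,255],[[0,0,-40],0,255],[[0,0,-55],0,255],[[-1,30,-55],0,255],[[-3,65,-55],0,255],[[-5,105,-55],-1,255],[[-7,145,-55],-1.5,255],[[-10,180,-55],-1.5,255],[[-10,196,-55],-1.5,255],[[-10,196,-55],-1.5,255]]'
python3 -m crank '[[[0,0,0],0,255],[[0,0,0],0,255]]'
cat > e.py <<'E'
import sys
from h import *
c=cam('top'); f=cv2.resize(c['frame'][140:230,180:385],None,fx=3.9,fy=3.9,interpolation=cv2.INTER_CUBIC)
cv2.imwrite(f'pics/{sys.argv[1]}t.png',f)
c=cam('wrist'); cv2.imwrite(f'pics/{sys.argv[1]}w.png',c['frame'])
E
python3 e.py c1; python3 -c "
import cv2,numpy as np
a=cv2.imread('pics/c1t.png');b=cv2.imread('pics/c1w.png')
b=cv2.resize(b,(400,250));a=a[:, :800]
o=np.zeros((600,800,3),np.uint8);o[:a.shape[0],:a.shape[1]]=a[:351];o[350:,:400]=b
cv2.imwrite('pics/c1.png',o)"
```

```text
time: 10.05
eef_pos: [0.5529, -0.393, 0.1521]
tcp_rot: [0.991, 0.132, -0.0, 0.0]
contact_force: [0.2, 1.2, -1.9]
opening: 0.269
finger_force: 89.7
time: 10.25
eef_pos: [0.5529, -0.3892, 0.152]
tcp_rot: [0.991, 0.134, -0.0, -0.001]
contact_force: [0.2, -0.1, -2.1]
opening: 0.268
finger_force: 89.7
```

View pics/c1.png

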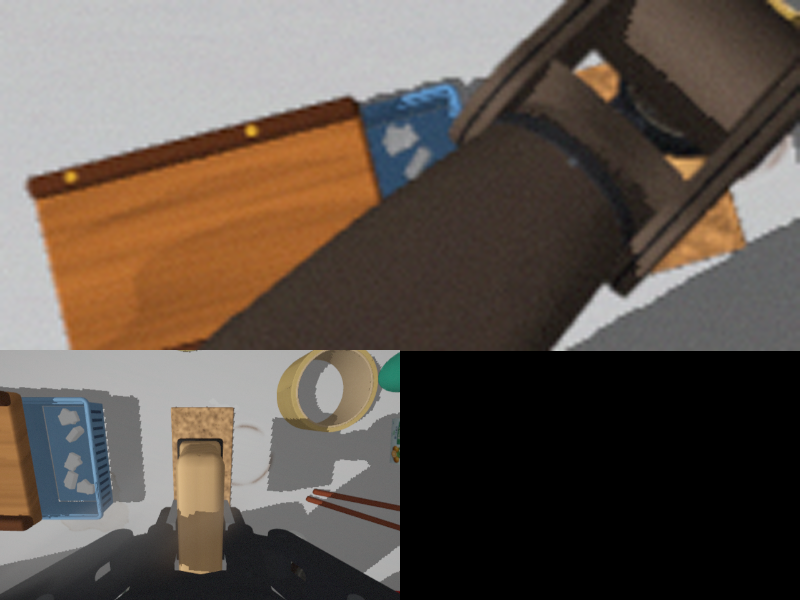

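All five shards are in the basket: the wrist view shows five white pieces at about (70,415), (75,433), (73,462), (70,480) and (85,487) in the composite. The scraper is over the mat, parallel to it. I'll set it down.

```bash
python3 -m crank '[[[2,1,40],0,255],[[2,1,75],0,255],[[2,1,100],0,255],[[2,1,113],0,255],[[2,1,116],0,255],[[2,1,117],0,255],[[2,1,118],0,255],[[2,1,118],0,255],[[2,1,118],0,255]]' 70
python3 -m crank '[[[0,0,0.5],0,255],[[0,0,1],0,255],[[0,0,1],0,255],[[0,0,1],0,255]]'
```

```text
time: 11.25
eef_pos: [0.556, -0.3916, 0.0358]
tcp_rot: [0.991, 0.133, 0.001, 0.001]
contact_force: [-0.7, 0.7, -1.5]
opening: 0.271
finger_force: 89.7
time: 11.65
eef_pos: [0.5553, -0.3909, 0.0332]
tcp_rot: [0.991, 0.133, -0.0, -0.0]
contact_force: [0.8, 0.3, -2.1]
opening: 0.269
finger_force: 89.7
```

```bash
python3 -m crank '[[[0,0,0.5],0,255],[[0,0,1],0,255],[[0,0,1],0,255]]'
```

```text
time: 11.95
eef_pos: [0.5554, -0.3911, 0.0328]
tcp_rot: [0.991, 0.133, -0.0, -0.0]
contact_force: [-0.4, 0.6, 1.4]
opening: 0.267
finger_force: 90.1
```

In contact with the mat. Now open and retreat straight up.

```bash
python3 -m crank '[[[0,0,0],0,120],[[0,0,0],0,60],[[0,0,0],0,0],[[0,0,0],0,0],[[0,0,0],0,0],[[0,0,0],0,0],[[0,0,0],0,0],[[0,0,0],0,0]]'
python3 -m crank '[[[0,0,-10],0,0],[[0,0,-40],0,0],[[0,0,-80],0,0],[[0,0,-120],0,0],[[0,0,-160],0,0],[[0,0,-170],0,0],[[0,0,-170],0,0]]'
python3 look.py d1
```

```text
time: 12.75
eef_pos: [0.5553, -0.391, 0.0323]
tcp_rot: [0.991, 0.133, -0.0, -0.0]
contact_force: [-0.0, -0.3, 0.1]
opening: 1.003
finger_force: 0.0
time: 13.45
eef_pos: [0.5565, -0.392, 0.2063]
tcp_rot: [0.991, 0.133, 0.002, 0.003]
contact_force: [0.7, 0.5, -0.2]
opening: 0.997
finger_force: 0.0
[ 0.5555 -0.3911  0.2032] [[0.965, 0.264, 0.001], [0.264, -0.965, -0.001], [0.001, 0.001, -1.0]] angx 15.31
scraper top 3413 ((554.5304565429688, -391.57861328125), (96.05061340332031, 23.99301528930664), 15.046821594238281)
mat 7639 ((553.7387084960938, -391.6180725097656), (148.31614685058594, 79.6039047241211), 15.306675910949707)
```

View pics/d1.png

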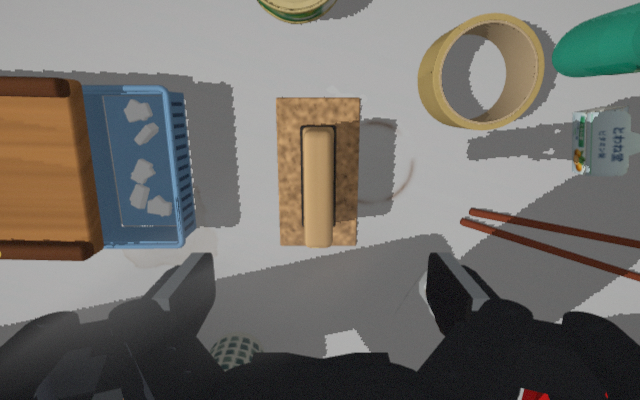

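The scraper stands upright at the centre of the mat, around (318,185), and in line with it. All five shards are in the basket at (137,110), (147,133), (142,172), (140,197) and (160,206). I'm handing the job in.

```bash
python3 -c "
from plant import ctrl
print(ctrl.sign_off())"
```

```text
the job is handed in; nothing more can be done
None
```

All five shards are in the basket, the scraper stands upright and lengthwise on the cork mat, let go, and the job was handed in after about 13.5 s on the robot's clock.

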